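# Take the left-hand burr nut off the lab mill

### The job

The winged hand nut on the mill's upright spindle has a left-hand (reverse) thread: unscrew it by turning it clockwise as seen from above, without forcing the thread or side-loading the spindle, and lift it off when it comes free. Set it down gently in the steel tray, standing upright with its wing on top, let go of it, and leave the bottle, spanner, beaker, mill and tray as they are.

Things in the scene. Friction and masses are not known exactly. Their poses are not given: they have to be found in the camera images.
- nut: Loose aluminium hand nut, 0.13 to 0.21 kg: twelve-sided hub 45 mm across, 34 mm tall, open below (bore 34 mm), on it a flat upright wing 54 mm long, 12 mm thick, 36 mm high; 70 mm tall in all. Origin: centre of the underside; x along the wing, y across its thickness, z up. Side play on the spindle about 2 mm.
- nut_grip (a point): On the wing's midline, 57 mm above the nut's underside: grip here, closing across the 12 mm thickness. Axes as the nut. Clockwise from above the nut rises 12 mm a turn; after 25 to 120 degrees (it varies) the thread lets go, then it pulls straight up within a window of about 20 degrees, ended by a solid stop. Anticlockwise it tightens, then meets a stop.
- mill: Fixed grey mill 160 x 160 mm, body 82 mm high, with a round toothed burr 116 mm across on top (its face at 100 mm). Origin: centre of the underside, on the spindle axis; z up.
- spindle: The mill's fixed upright steel spindle, 17 mm thick with two small cross lugs (30 mm over their ends, hidden inside the nut) that engage its thread. Origin: on its axis at the mill's underside; axes as the mill's.
- spindle_top (a point): Top of the spindle, on its axis, 134 mm above the table. The nut reaches about 20 mm down over it and sits on a sprung pressure plate, which pushes it up against the thread with about 3 to 9 N; once freed the nut pops up about 3 mm, and must rise 20 mm to clear.
- tray: Fixed open steel tray 150 x 150 mm outside, 24 mm high, walls and floor about 4 mm. Origin: centre of its underside.
- tray_in (a point): Centre of the tray's inner floor, about 4 mm above the table.
- bottle: White plastic bottle, 60 mm thick, 120 mm tall, loose. Origin: centre of the underside. Leave alone.
- spanner: Steel spanner lying on the bench, loose. Leave alone.
- beaker: Glass beaker, 56 mm wide, 60 mm tall, loose. Origin: centre of the underside. Leave alone.
Mind the look-alikes: they are no part of the job. Leave any green or red look-alike of the nut alone.

How it is judged:
By the outcome, as a careful person would: the job done as asked, in the order asked, and still so for the second after the job is handed in, with the robot touching nothing.
It also fails if it takes over 72 s, if anything falls off the work surface, if the arm or the gripper's body presses on something with over 40 N, if the wrist force passes 120 N, or if a joint passes its speed limit or range.

### The arm

A 6-joint arm with a two-finger parallel gripper is mounted at the origin on the work surface. World frame = base frame: x ahead of the robot, y to its left, z up, the work surface at z = 0. Lengths are in mm, angles in rad, forces in N, time in s.
With the tool pointing down it reaches from about 400 to 925 mm from the base axis. Payload 12.5 kg.
Tool frame: the origin (TCP) lies midway between the tips of the shut fingers; the grasp point (between the pads) lies 19 mm behind it (env.pinch_z is the z of the grasp point in the tool frame, in mm); z points along the fingers, y is the line along which they close (so a half turn about z gives the same grasp; the last joint's range is limited). The gripper opens to 95 mm and grips with 3 to 60 N. Pads are 20 mm wide; open, the fingers measure 119 mm over their backs; the gripper's body (75 mm by 180 mm) begins 59 mm behind the grasp point.
Start: joints at [-0.106, 0.491, 1.559, -0, 1.092, -0.106], TCP at [625.017, 0.021, 214.661] pointing down, gripper open.
Joint ranges: [-3.1, 3.1], [-0.84, 2.19], [0.05, 2.79], [-1.13, 4.28], [0.06, 2.93], [-2.69, 2.69]. Speed limits (rad/s): [2.22, 2.22, 2.79, 3.14, 3.14, 3.14].

### API

Orientations are given as [roll, pitch, yaw] about the fixed x, y, z axes, in that order (R = Rz(yaw) Ry(pitch) Rx(roll)).
In Python, from cell import env, eyes gives the robot as it stands.
- The arm moves only by the shell command python3 -m inch 'ROWS'. ROWS is JSON, a list of rows, each a list of 3 entries, a list of its own where there are three numbers: the shift along the tool's x, y, z in units of 60 mm (1.0 is 60 mm), then the turn about the tool's z in units of 5 degrees (1.0 is 5 degrees), then the closure, from -1 (fully open) to 1 (shut). In form: [[[tx, ty, tz], turn, claw], ...]. A call has exactly 10 rows; each row shifts and turns the commanded pose from where the row before left it, along the tool's axes as they then stand; what a row does not reach is not made up. A row lasts 1/8 s, in which the tool goes at most 62.5 mm and 10.7 degrees, less where a joint would pass 70% of its speed; a pose out of reach is approached as far as the arm can. A call is refused whole if a number of a shift passes 1 or a number of a turn 1, either way. A call with a gripper value outside its range is refused whole. The fingers move at their own pace and stop on an object; the grip force is fixed at half the most. Time passes only in rows, so rows that do not move let the fingers close, or fill a call up. It gives the time, the measured TCP pose, the force, the opening and the grip force at its end, in the units of the state.
- env.state(): the state, without advancing time (a new reading comes with each control period).
- eyes.read_camera(name): name is "scene" or "side" or "wrist"; returns a dict with "pixels" (384x512x3 uint8, red, green, blue), "fx", "fy", "cx", "cy" (pixels), "extrinsics" (4x4, takes a point from world to camera coordinates). Camera axes: x right, y down, z forward; pixel columns grow to the right and rows downward; lengths in mm; the calibration is good to about 2 mm. The wrist camera is an equidistant fisheye: a pixel r from the principal point sees the ray r / f radians off the axis. A picture is of the moment at which its call begins. There is no depth.
- env.job_done(): hands the job in; it is judged then, once.
Trained networks look in a picture, given as the dict that the camera call returned (one of the last four; its "shot" number tells which), for a name from the list of things; names that differ only in an ending like _2 or _b are one class to them, and where a whole thing is asked for, a point or a joint stands for the part that bears it (a point fixed in the world has none). Each returns a list of dicts, best first, with "score" (0 to 1); they miss things now and then, are a little off and sometimes report something else, mostly with a low value. They report only what shows in the picture. A call takes as long as a camera call. They do not tell look-alikes from the thing itself.
- eyes.boxes_of(name, picture): "centre" ([row, column] in pixels, amid what is visible of it).
- eyes.cut_out(name, picture): "mask" (384x512 bool, what is visible of it) and "centre" ([row, column] in pixels, amid what is visible of it).
- eyes.spot_point(name, picture): "centre" ([row, column] in pixels: a listed point, or the origin of a listed thing).
The state is a dict: "t": time; "joints": joint angles; "qvel": joint speeds; "tau": joint torques, N m; "eef_pos": TCP position; "tcp_rot": TCP orientation; "ft_force": force on the tool from outside, world axes, zero at the start; "moment": the same for the moment, N m; "opening": opening from 0.0 (shut) to 1.0 (fully open); "grip_force": force on a finger pad.
Only numpy, scipy, OpenCV 4.12 (cv2) and the standard library are available. Lean on these libraries where they do the work, as an engineer would, in place of code of your own. Each camera call takes 0.05 s, during which the arm holds its last target. There are 200 camera calls.

## Working session

There is one attempt and no reset: what is moved stays moved. The work goes in short steps, Python scripts to look and compute and a shell command to move; the robot and the scene stay as the last step left them, time stands still between calls to the robot, and variables do not carry over. Pictures are saved under pics/ and viewed, at most 10 in all, crops included, and the job is handed in when it is done.

```bash
ls; mkdir -p pics; cat > h.py <<'E'
import numpy as np, cv2
from cell import env, eyes
from scipy.optimize import least_squares
def ray(p,rc):
    r,c=rc; E=np.array(p["extrinsics"]); R,t=E[:3,:3],E[:3,3]
    x,y=(c-p["cx"])/p["fx"],(r-p["cy"])/p["fy"]
    d=np.array([x,y,1.])
    if p.get("_wrist"):
        a=np.hypot(x,y); d=np.array([np.sin(a)*x/max(a,1e-9),np.sin(a)*y/max(a,1e-9),np.cos(a)])
    d=R.T@d; return -R.T@t, d/np.linalg.norm(d)
def shot(n):
    p=eyes.read_camera(n); p["_wrist"]=n=="wrist"; return p
def onz(p,rc,z):
    o,d=ray(p,rc); return o+d*(z-o[2])/d[2]
def tri(rs):
    A=sum(np.eye(3)-np.outer(d,d) for o,d in rs); b=sum((np.eye(3)-np.outer(d,d))@o for o,d in rs)
    x=np.linalg.solve(A,b); return x,[np.linalg.norm(np.cross(x-o,d)) for o,d in rs]
def proj(p,X):
    E=np.array(p["extrinsics"]); q=E[:3,:3]@np.array(X)+E[:3,3]
    if p.get("_wrist"):
        r=np.hypot(q[0],q[1]); a=np.arctan2(r,q[2]); return p["cy"]+p["fy"]*a*q[1]/r, p["cx"]+p["fx"]*a*q[0]/r
    return p["cy"]+p["fy"]*q[1]/q[2], p["cx"]+p["fx"]*q[0]/q[2]
def save(p,f): cv2.imwrite(f,p["pixels"][:,:,::-1])
E
python3 - <<'E'
from h import *
np.set_printoptions(precision=1,suppress=True)
P={n:shot(n) for n in("scene","side","wrist")}
im=[P[n]["pixels"] for n in P]
cv2.imwrite("pics/a.png",cv2.resize(np.vstack([np.hstack(im[:2]),np.hstack([im[2],im[2]*0])]),(800,600))[:,:,::-1])
for n in P:
  for k in("nut","nut_grip","spindle_top","mill","tray_in","bottle","beaker"):
    print(n,k,[(np.round(d["centre"]),round(d["score"],2)) for d in eyes.spot_point(k,P[n])[:4]])
print(env.state(), env.pinch_z)
E
```

```text
pics
scene nut [(array([264., 235.]), 0.88), (array([284., 348.]), 0.83), (array([317., 277.]), 0.82), (array([213., 365.]), 0.69)]
scene nut_grip [(array([197., 370.]), 0.71), (array([193., 303.]), 0.67), (array([306., 274.]), 0.65), (array([248., 231.]), 0.6)]
scene spindle_top [(array([218., 159.]), 0.46)]
scene mill [(array([233., 296.]), 0.85)]
scene tray_in [(array([159., 234.]), 0.78)]
scene bottle [(array([216., 160.]), 0.64)]
scene beaker [(array([262., 177.]), 0.67)]
side nut [(array([262., 340.]), 0.86), (array([281., 208.]), 0.83), (array([219., 276.]), 0.76), (array([302., 276.]), 0.74)]
side nut_grip [(array([207., 273.]), 0.96), (array([292., 274.]), 0.96), (array([223., 215.]), 0.89), (array([274., 198.]), 0.71)]
side spindle_top []
side mill [(array([244., 276.]), 0.89)]
side tray_in [(array([172., 282.]), 0.61)]
side bottle []
side beaker [(array([214., 188.]), 0.83)]
wrist nut [(array([ 23., 120.]), 0.95), (array([33., 52.]), 0.87), (array([ 56., 295.]), 0.76)]
wrist nut_grip [(array([33., 29.]), 0.86), (array([ 51., 293.]), 0.69), (array([ 2., 92.]), 0.68)]
wrist spindle_top []
wrist mill [(array([ 24., 120.]), 0.75), (array([ 45., 159.]), 0.62)]
wrist tray_in [(array([249., 170.]), 0.75)]
wrist bottle [(array([222., 341.]), 0.81)]
wrist beaker [(array([127., 371.]), 0.67)]
{'t': 1.2, 'joints': array([-0.1,  0.5,  1.6, -0. ,  1.1, -0.1]), 'qvel': array([ 0.,  0., -0., -0.,  0.,  0.]), 'tau': array([ -0. , -61.2, -25.8,   0.1,   0. ,   0. ]), 'eef_pos': array([625. ,   0. , 214.7]), 'tcp_rot': array([3.1, 0. , 1.6]), 'ft_force': array([-0.3,  1.2,  0.3]), 'moment': array([ 0.,  0., -0.]), 'grip_force': 0.0, 'opening': 1.000812893023768} -18.8
```

View pics/a.png

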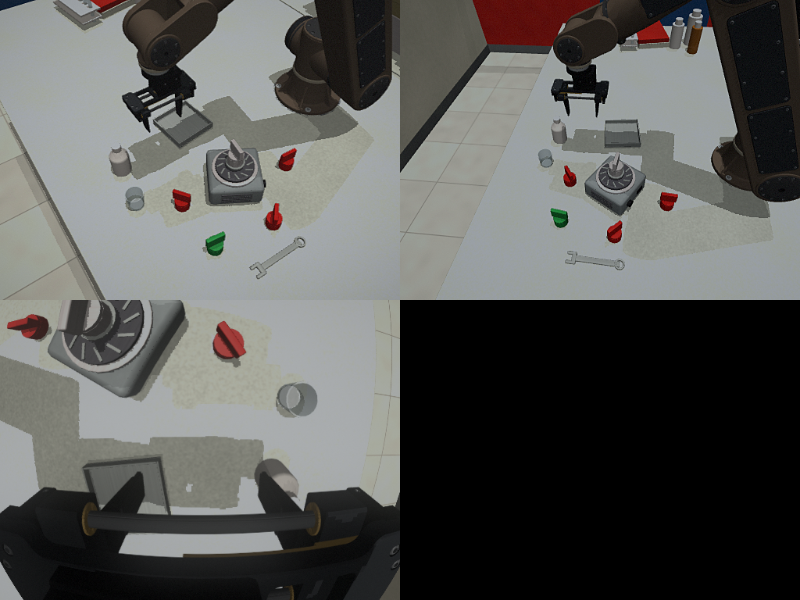

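The silver nut sits on the mill, at about (193,303) in scene and (207,273) in side. The red and green ones are decoys. The tray lies beyond the mill, at scene (159,234). Next I triangulate and view crops.

```bash
python3 - <<'E'
from h import *
np.set_printoptions(precision=1,suppress=True)
P={n:shot(n) for n in("scene","side","wrist")}
def b(k,n,near):
    L=eyes.spot_point(k,P[n]); L=[d for d in L if np.hypot(*(np.array(d["centre"])-near))<18]
    return np.array(L[0]["centre"]) if L else None
for k,z,g in(("nut_grip",171,{"scene":(193,303),"side":(207,273)}),("mill",0,{"scene":(233,296),"side":(244,276)}),("tray_in",4,{"scene":(159,234),"side":(172,282),"wrist":(249,170)}),("beaker",0,{"scene":(262,177),"side":(214,188),"wrist":(127,371)}),("bottle",0,{"scene":(216,160),"wrist":(222,341)}),("nut",114,{"side":(219,276)})):
    rs=[]
    for n in g:
        c=b(k,n,g[n])
        if c is None: print(k,n,"none");continue
        rs.append(ray(P[n],c)); print(k,n,c,onz(P[n],c,z))
    if len(rs)>1: print(k,"tri",*tri(rs))
a=P["scene"]["pixels"][165:265,245:345]; s=P["side"]["pixels"][180:280,225:325]
cv2.imwrite("pics/b.png",np.hstack([cv2.resize(x,(400,400),interpolation=cv2.INTER_CUBIC) for x in(a,s)])[:,:,::-1])
E
```

```text
nut_grip scene [192.3 303.8] [495.5 171.8 171. ]
nut_grip side [203.4 275.8] [496.8 161.2 171. ]
nut_grip tri [497.6 172.6 179. ] [np.float64(3.6180276594805236), np.float64(3.61802765948062)]
mill scene [233.4 297.1] [493.4 163.2  -0. ]
mill side [246.7 275.5] [493.3 176.6   0. ]
mill tri [492.1 164.5  -9. ] [np.float64(5.355795062041798), np.float64(5.355795062041907)]
tray_in scene [159.5 233. ] [ 488.9 -129.6    4. ]
tray_in side [174.1 282.2] [ 490.9 -114.2    4. ]
tray_in wrist [250.8 168.6] [ 491.6 -127.8    4. ]
tray_in tri [ 488.8 -130.9   -4.5] [np.float64(4.978100463841602), np.float64(6.145129913773379), np.float64(1.365426044655295)]
beaker scene [262.4 175.1] [776.4  62.7   0. ]
beaker side [209.3 189.7] [769.9  62.4   0. ]
beaker wrist [125.8 369.4] [776.   56.4   0. ]
beaker tri [775.3  56.7  -7.2] [np.float64(1.4354158359041629), np.float64(2.799573545489965), np.float64(3.315606264424935)]
bottle scene [218.5 158.4] [749.2 -72.3   0. ]
bottle wrist [220.5 342.8] [747.7 -80.2   0. ]
bottle tri [748.6 -80.9  -7.8] [np.float64(2.6493961328974387), np.float64(2.649396132897341)]
nut side [219.5 278.2] [489.  167.3 114. ]
```

View pics/b.png

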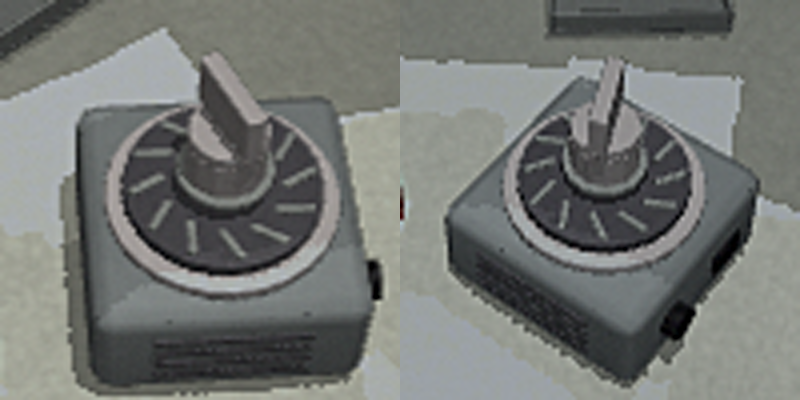

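```bash
python3 - <<'E'
from h import *
np.set_printoptions(precision=1,suppress=True)
p=shot("scene"); s=shot("side")
A=onz(p,(178.5,296.7),184);B=onz(p,(196,310),184);print(A,B,(A+B)/2,np.degrees(np.arctan2(*(B-A)[1::-1])),np.linalg.norm(B-A))
# burr ring centre: white ring outer ellipse, z~100
for q,(r0,c0) in((p,(165,245)),(s,(180,225))):
    im=q["pixels"][r0:r0+100,c0:c0+100].astype(int)
    d=eyes.cut_out("nut",q)
    m=[x for x in d if np.hypot(x["centre"][0]-r0-30,x["centre"][1]-c0-50)<20]
    print([ (x["centre"],x["mask"].sum()) for x in m])
# ring pixel guesses (crop px) scene: left108 right340 top~100 bottom 297 ; side: left503 right708 bottom 270
for X,Y in((492,168),(494,165),(496,172)):
  for nm,q,off in(("scene",p,(245,165)),("side",s,(225,180))):
    a=np.linspace(0,2*np.pi,100); pr=np.array([proj(q,(X+58*np.cos(t),Y+58*np.sin(t),100)) for t in a])
    c=(pr[:,1]-off[0])*4+ (400 if nm=="side" else 0); r=(pr[:,0]-off[1])*4
    print(X,Y,nm,"cols",c.min(),c.max(),"rows",r.min(),r.max())
print(proj(p,(494,166,184)),proj(s,(494,166,184)))
E
```

```text
[491.5 140.4 184. ] [498.4 194.8 184. ] [494.9 167.6 184. ] 82.72659910406801 54.78054100785227
[([201.4, 302.1], np.int64(601))]
[([216.4, 275.0], np.int64(384))]
492 168 scene cols 124.87198945097589 328.57094349161457 rows 101.16804345018636 264.76338944301824
492 168 side cols 520.2449525536549 695.5336994507543 rows 104.67160386724197 244.24159410655784
494 165 scene cols 118.92590692061776 322.46102503664224 rows 99.45401482421369 262.8102075837928
494 165 side cols 517.7419067685554 692.6150082597449 rows 101.17605707612108 240.10716729792875
496 172 scene cols 123.39746930605634 327.7556556469008 rows 108.54278359210457 273.2020262559138
496 172 side cols 513.5804076722354 689.2837051269926 rows 108.70449456737322 248.98933975630075
(np.float64(186.45568726039986), np.float64(303.1216691102828)) (np.float64(201.52670589090803), np.float64(276.91181247511446))
```

```bash
python3 -m inch '[[[0.14,-0.27,-0.06],0,-1],[[0.14,-0.27,-0.06],0,-1],[[0.14,-0.27,-0.06],0,-1],[[0.14,-0.27,-0.06],0,-1],[[0.14,-0.27,-0.06],0,-1],[[0.14,-0.27,-0.06],0,-1],[[0.14,-0.27,-0.06],0.7,-1],[[0.14,-0.28,-0.06],0.7,-1],[[0,0,0],0,-1],[[0,0,0],0,-1]]'
python3 - <<'E'
from h import *
np.set_printoptions(precision=2,suppress=True)
s=env.state(); print(s["eef_pos"],s["tcp_rot"],s["joints"],s["ft_force"])
p=shot("wrist"); q=shot("scene")
for pp in(p,):
  for k in("nut_grip","nut"):
    for d in eyes.spot_point(k,pp)[:3]: print(k,d["centre"],d["score"],onz(pp,d["centre"],171 if k=="nut_grip" else 114))
save(p,"pics/c.png"); print(proj(p,(494.5,167,184)),proj(p,(s["eef_pos"]) ))
E
```

```text
t: 3.45
eef_pos: [495.7, 68.2, 243.5]
tcp_rot: [3.141, 0.0, 1.45]
ft_force: [-0.1, -0.3, 0.5]
opening: 0.999
grip_force: 0.0
[495.68  68.16 243.53] [3.14 0.   1.45] [ 0.    0.28  1.82 -0.    1.04  0.13] [-0.14 -0.32  0.46]
nut_grip [100.3, 384.8] 0.96 [614.2  143.12 171.  ]
nut_grip [85.3, 103.4] 0.77 [373.64 188.45 171.  ]
nut_grip [80.1, 242.3] 0.66 [495.3  169.54 171.  ]
nut [88.9, 241.9] 0.81 [491.62 165.49 114.  ]
nut [96.9, 370.2] 0.73 [623.12 145.98 114.  ]
nut [84.3, 120.3] 0.6 [363.87 193.82 114.  ]
(np.float64(82.18224607981493), np.float64(240.84941074920934)) (np.float64(235.84633054371116), np.float64(258.4509478838687))
```

View pics/c.png

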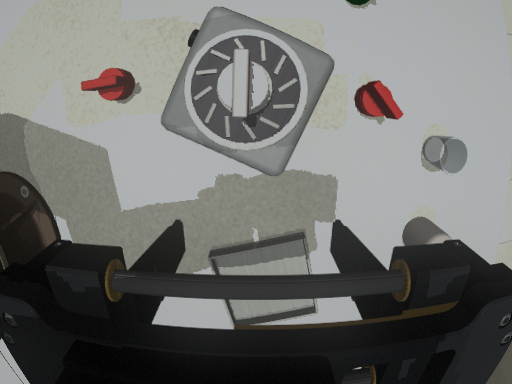

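The wing's top face shows at about columns 233–249, rows 50–116, with the nut centred near (82,241). The tray is at about (280,262).

```bash
python3 - <<'E'
from h import *
np.set_printoptions(precision=2,suppress=True)
p=shot("wrist")
A=onz(p,(50,241.5),184);B=onz(p,(116,241),184);print(A,B,(A+B)/2,np.degrees(np.arctan2(*(A-B)[1::-1])),np.linalg.norm(A-B))
g=p["pixels"][40:130,215:280].astype(int).sum(2)//3
for r in(12,20,30,40,50,60,70): print(r+40,g[r,8:45])
c=eyes.boxes_of("spindle_top",p);print(c[:2])
d=[x for x in eyes.spot_point("tray_in",p)];print([(x["centre"],onz(p,x["centre"],4)) for x in d[:2]])
E
```

```text
[498.18 191.85 184.  ] [491.35 140.81 184.  ] [494.77 166.33 184.  ] 82.38162761401257 51.499176042425475
52 [ 81  82  81  82  83  82  81  81  81  81  89 147 168 175 175 173 174 174
 175 176 174 175 175 172 157 113  76  82  83  83  81  82  82  82  81  80
  79]
60 [ 84  83  82  58  78 128  76  66  82  77 109 154 170 174 174 174 174 175
 175 175 175 174 174 170 149 100  58  80  83  82  81  79  80  82  81  82
  81]
70 [176 175 175 176 175 175 175 175 175 139 136 160 173 173 173 174 174 175
 175 175 174 175 175 163 137  87  65 100 105 106 173 174 175 176 176 175
 175]
80 [174 175 174 174 174 174 174 174 175 123 143 164 174 172 174 173 174 175
 174 174 176 174 175 156 124  75  75 100 102 173 175 175 175 176 175 174
 176]
90 [175 175 174 175 174 174 175 175 171 117 149 168 174 173 173 173 175 175
 175 175 174 174 172 149 107  68  89 102 104 105 175 175 176 174 175 175
 174]
100 [174 175 175 174 175 174 175 174 161 127 154 169 173 174 172 173 174 175
 175 174 174 174 166 141  87  60 102 104 105 118 175 174 175 175 175 175
 175]
110 [ 81  81  82  83  81  92 121 135 117 121 155 171 173 173 172 172 174 173
 174 173 173 173 161 138  71  64  94  85  87  87  87  88  89  91  89  84
  70]
[]
[([279.5, 270.9], array([ 493.36, -127.93,    4.  ]))]
```

```bash
python3 -m inch '[[[0,0,0],0.2,-1],[[0.325,-0.049,0],0,-1],[[0.325,-0.049,0],0,-1],[[0.325,-0.049,0],0,-1],[[0.325,-0.049,0],0,-1],[[0.325,-0.049,0],0,-1],[[0,0,0.3],0,-1],[[0,0,0.3],0,-1],[[0,0,0.2],0,-1],[[0,0,0],0,-1]]'
python3 - <<'E'
from h import *
np.set_printoptions(precision=2,suppress=True)
s=env.state(); print(s["eef_pos"],s["tcp_rot"],s["joints"],s["ft_force"])
p=shot("wrist");q=shot("side");r=shot("scene")
a=lambda x:cv2.resize(x,(400,300),interpolation=cv2.INTER_CUBIC)
im=np.hstack([a(p["pixels"][150:384,100:412]),a(r["pixels"][135:225,245:365])])
cv2.imwrite("pics/d.png",im[:,:,::-1])
E
```

```text
t: 5.05
eef_pos: [494.2, 166.7, 194.9]
tcp_rot: [-3.14, 0.0, 1.431]
ft_force: [0.3, 0.2, 0.3]
opening: 1.001
grip_force: 0.0
[494.19 166.72 194.88] [-3.14  0.    1.43] [ 0.2   0.37  1.83 -0.    0.94  0.34] [0.25 0.24 0.31]
```

View pics/d.png

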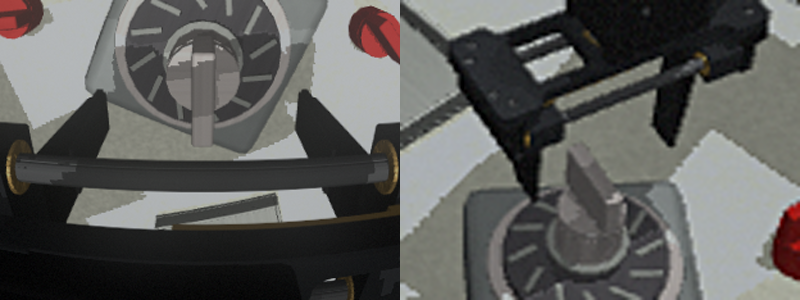

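The wing stands midway between the fingers (crop columns 98/303, wing at about 203), so it is about 1 mm towards +tool y.

```bash
python3 -m inch '[[[0,0.014,0.2],0,-1],[[0,0,0.2],0,-1],[[0,0,0.2],0,-1],[[0,0,0.085],0,-1],[[0,0,0],0,0],[[0,0,0],0,0.4],[[0,0,0],0,0.6],[[0,0,0],0,0.66],[[0,0,0],0,0.68],[[0,0,0],0,0.68]]'
python3 - <<'E'
from h import *
np.set_printoptions(precision=2,suppress=True)
s=env.state(); print(s["eef_pos"],s["joints"],s["moment"])
p=shot("wrist")
cv2.imwrite("pics/e.png",cv2.resize(p["pixels"][150:330,156:366],(700,600),interpolation=cv2.INTER_CUBIC)[:,:,::-1])
E
```

```text
t: 6.45
eef_pos: [495.2, 166.7, 154.4]
tcp_rot: [3.141, -0.0, 1.431]
ft_force: [0.4, -0.1, -0.3]
opening: 0.427
grip_force: 0.0
[495.23 166.71 154.39] [ 0.2   0.42  1.88 -0.    0.84  0.34] [-0.05  0.01 -0.  ]
```

View pics/e.png

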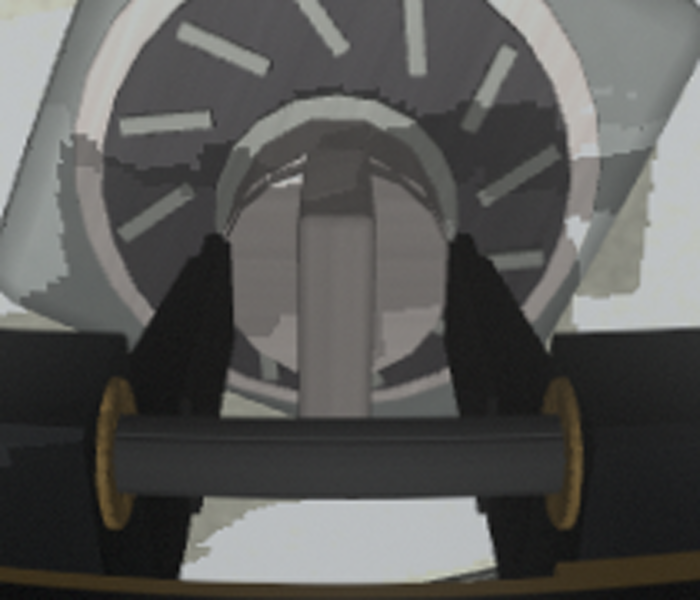

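Fingers at columns 228 and 447 (mid 337.5), wing mid at 338, so it is centred. Closing.

```bash
python3 -m inch '[[[0,0,0],0,0.68],[[0,0,0],0,0.68],[[0,0,0],0,0.68],[[0,0,0],0,0.72],[[0,0,0],0,0.76],[[0,0,0],0,0.8],[[0,0,0],0,1],[[0,0,0],0,1],[[0,0,0],0,1],[[0,0,0],0,1]]'
python3 -c "
from h import *
s=env.state(); print(s['moment'],s['tcp_rot'])"
```

```text
t: 7.75
eef_pos: [495.0, 166.7, 154.3]
tcp_rot: [-3.141, 0.0, 1.431]
ft_force: [-3.6, 0.4, 1.7]
opening: 0.126
grip_force: 30.0
[0.12527256 0.95786947 0.0301899 ] [-3.14124927e+00  1.63421388e-04  1.43122982e+00]
```

```bash
python3 -m inch '[[[0,-0.006,0],0,1],[[0,0,-0.0014],0.5,1],[[0,0,-0.0014],0.5,1],[[0,0,-0.0014],0.5,1],[[0,0,-0.0014],0.5,1],[[0,0,-0.0014],0.5,1],[[0,0,-0.0014],0.5,1],[[0,0,-0.0014],0.5,1],[[0,0,-0.0014],0.5,1],[[0,0,0],0,1]]'
python3 -c "
from h import *
s=env.state(); print(s['moment'],s['tcp_rot'],s['joints'])"
```

```text
t: 9.0
eef_pos: [495.7, 166.8, 155.1]
tcp_rot: [3.14, -0.001, 1.082]
ft_force: [2.0, 0.4, -2.0]
opening: 0.126
grip_force: 30.0
[ 0.04218166 -0.24960714 -0.07019509] [ 3.13986826e+00 -1.10807529e-03  1.08230254e+00] [ 1.98279444e-01  4.21008475e-01  1.87658304e+00 -3.17010816e-04
  8.41965128e-01  6.86985079e-01]
```

```bash
python3 -m inch '[[[0,0,-0.0008],0.3,1],[[0,0,-0.0008],0.3,1],[[0,0,-0.0008],0.3,1],[[0,0,-0.0008],0.3,1],[[0,0,-0.0008],0.3,1],[[0,0,-0.0008],0.3,1],[[0,0,-0.0008],0.3,1],[[0,0,-0.0008],0.3,1],[[0,0,0],0,1],[[0,0,0],0,1]]'
python3 -c "
from h import *
s=env.state(); print(s['moment'],s['tcp_rot'],s['joints'][5])"
```

```text
t: 10.25
eef_pos: [494.7, 166.8, 155.4]
tcp_rot: [-3.141, 0.0, 0.873]
ft_force: [-0.7, -0.2, 0.9]
opening: 0.13
grip_force: 30.0
[ 0.06319318  0.22928459 -0.02396299] [-3.14135507e+00  1.34454408e-04  8.72710061e-01] 0.8965364373415609
```

```bash
python3 -m inch '[[[0,0,-0.005],0,1],[[0,0,-0.005],0,1],[[0,0,0],0,1],[[0,0,0],0,1],[[0,0,0],0,1],[[0,0,0],0,1],[[0,0,0],0,1],[[0,0,0],0,1],[[0,0,0],0,1],[[0,0,0],0,1]]'
python3 -c "
from h import *
s=env.state(); print(s['moment'],s['tcp_rot'],s['joints'][5])"
```

```text
t: 11.5
eef_pos: [494.7, 166.8, 155.8]
tcp_rot: [-3.141, 0.0, 0.873]
ft_force: [-0.3, 1.1, -12.8]
opening: 0.119
grip_force: 30.0
[ 0.3020213   0.08560363 -0.08493035] [-3.14133687e+00  3.26265841e-04  8.72717164e-01] 0.8966389848437376
```

Still engaged (−12.8 N on a 0.6 mm lift). I back off a little, keeping a slight upward bias as the detector, and go on turning.

```bash
python3 -m inch '[[[0,0,0.006],0,1],[[0,0,-0.0011],0.4,1],[[0,0,-0.0011],0.4,1],[[0,0,-0.0011],0.4,1],[[0,0,-0.0011],0.4,1],[[0,0,-0.0011],0.4,1],[[0,0,-0.0011],0.4,1],[[0,0,-0.0011],0.4,1],[[0,0,0],0,1],[[0,0,0],0,1]]'
python3 -c "
from h import *
s=env.state(); print(s['moment'],s['tcp_rot'],s['joints'][5])"
```

```text
t: 12.75
eef_pos: [495.0, 166.8, 156.1]
tcp_rot: [3.141, -0.0, 0.628]
ft_force: [-0.2, 0.6, -10.7]
opening: 0.122
grip_force: 30.0
[-0.02020501 -0.0134971  -0.06736096] [ 3.14142899e+00 -3.55914194e-04  6.28477450e-01] 1.1408091253074877
```

```bash
python3 -m inch '[[[0,0,0.003],0,1],[[0,0,-0.0009],0.4,1],[[0,0,-0.0009],0.4,1],[[0,0,-0.0009],0.4,1],[[0,0,-0.0009],0.4,1],[[0,0,-0.0009],0.4,1],[[0,0,-0.0009],0.4,1],[[0,0,-0.0009],0.4,1],[[0,0,0],0,1],[[0,0,0],0,1]]'
python3 -c "
from h import *
s=env.state(); print(s['moment'],s['tcp_rot'],s['joints'][5])"
```

```text
t: 14.0
eef_pos: [495.0, 166.8, 156.4]
tcp_rot: [3.142, -0.0, 0.384]
ft_force: [-0.2, 0.8, -3.7]
opening: 0.127
grip_force: 30.0
[ 0.05772151  0.07903498 -0.01724113] [ 3.14151085e+00 -4.52831079e-04  3.84185430e-01] 1.3851227640379684
```

```bash
python3 -m inch '[[[0,0,-0.0011],0.4,1],[[0,0,-0.0011],0.4,1],[[0,0,-0.0011],0.4,1],[[0,0,-0.0011],0.4,1],[[0,0,-0.0011],0.4,1],[[0,0,-0.0011],0.4,1],[[0,0,-0.0011],0.4,1],[[0,0,-0.0011],0,1],[[0,0,0],0,1],[[0,0,0],0,1]]'
python3 -c "
from h import *
s=env.state(); print(s['moment'],s['tcp_rot'],s['joints'][5])"
```

```text
t: 15.25
eef_pos: [494.9, 166.7, 156.8]
tcp_rot: [3.142, -0.0, 0.14]
ft_force: [0.2, 0.7, 0.9]
opening: 0.126
grip_force: 30.0
[ 0.05755377  0.03257607 -0.00012783] [ 3.14157940e+00 -1.78030200e-04  1.39766604e-01] 1.6295057445544636
```

Mz has vanished and Fz turned positive, so it is probably free. Testing with a 0.6 mm lift.

```bash
python3 -m inch '[[[0,0,-0.005],0,1],[[0,0,-0.005],0,1],[[0,0,0],0,1],[[0,0,0],0,1],[[0,0,0],0,1],[[0,0,0],0,1],[[0,0,0],0,1],[[0,0,0],0,1],[[0,0,0],0,1],[[0,0,0],0,1]]'
python3 -c "
from h import *
s=env.state(); print(s['moment'],s['tcp_rot'],s['joints'][5])"
```

```text
t: 16.5
eef_pos: [494.9, 166.8, 157.4]
tcp_rot: [3.142, -0.0, 0.14]
ft_force: [0.3, -0.5, -0.2]
opening: 0.124
grip_force: 30.0
[ 0.03032727 -0.03212577  0.01459892] [ 3.14156371e+00 -1.01196862e-04  1.39621897e-01] 1.6297259056545192
```

Free. Lifting gently.

```bash
python3 -m inch '[[[0,0,-0.01],0,1],[[0,0,-0.01],0,1],[[0,0,-0.01],0,1],[[0,0,-0.01],0,1],[[0,0,-0.01],0,1],[[0,0,-0.01],0,1],[[0,0,-0.01],0,1],[[0,0,-0.01],0,1],[[0,0,0],0,1],[[0,0,0],0,1]]'
python3 -c "
from h import *
s=env.state(); print(s['moment'])"
```

```text
t: 17.75
eef_pos: [494.9, 166.8, 162.3]
tcp_rot: [3.142, -0.0, 0.14]
ft_force: [0.7, -0.9, -0.6]
opening: 0.125
grip_force: 30.0
[ 0.0355855   0.12829243 -0.00746107]
```

```bash
python3 -m inch '[[[0,0,-0.04],0,1],[[0,0,-0.04],0,1],[[0,0,-0.06],0,1],[[0,0,-0.08],0,1],[[0,0,-0.1],0,1],[[0,0,-0.15],0,1],[[0,0,-0.2],0,1],[[0,0,-0.2],0,1],[[0,0,-0.15],0,1],[[0,0,0],0,1]]'
python3 - <<'E'
from h import *
s=env.state(); print(s['moment'])
for n in("scene","side"):
  p=shot(n)
  for x in eyes.spot_point("tray_in",p)[:2]: print(n,x["centre"],onz(p,x["centre"],4))
  m=eyes.cut_out("tray",p)[0]["mask"].astype(np.uint8)
  c=max(cv2.findContours(m,0,2)[0],key=cv2.contourArea)
  q=cv2.approxPolyDP(cv2.convexHull(c),4,True)[:,0]; print([np.round(onz(p,(r,cc),24)[:2]) for cc,r in q])
  if n=="scene": cv2.imwrite("pics/f.png",cv2.resize(p["pixels"][100:260,190:390],(750,600))[:,:,::-1])
E
```

```text
t: 19.0
eef_pos: [495.1, 166.8, 224.2]
tcp_rot: [-3.142, -0.001, 0.14]
ft_force: [-1.0, -0.2, -1.6]
opening: 0.125
grip_force: 30.0
[0.04835156 0.10023549 0.05877061]
scene [157.2, 234.3] [ 481.21088943 -134.76689305    4.        ]
scene [260.7, 175.3] [774.45894807  61.31157467   4.        ]
[array([747.,  20.]), array([741.,  44.]), array([765.,  90.]), array([798.,  85.]), array([792.,  22.]), array([772.,   9.])]
side [170.8, 283.6] [ 487.00110171 -130.57063142    4.        ]
[array([ 452., -203.]), array([ 420., -179.]), array([418., -41.])]
```

View pics/f.png

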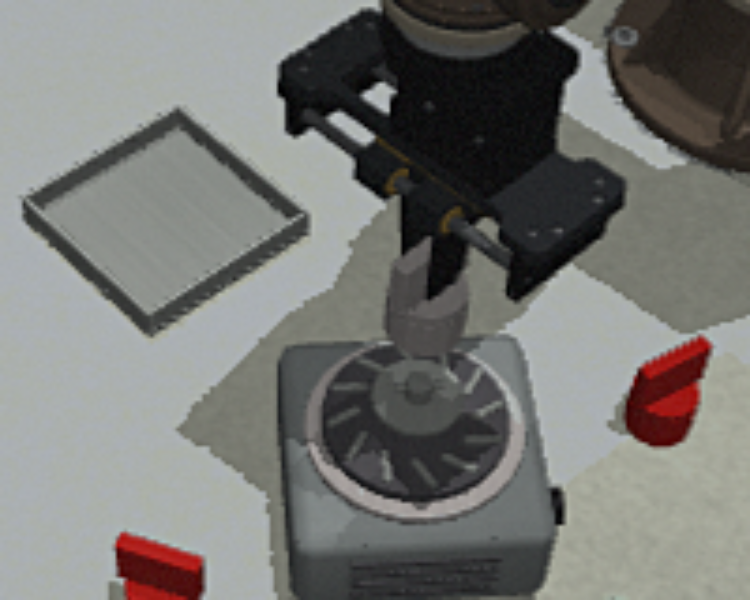

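The nut is off the spindle and upright in the gripper. The tray rim corners at (180,108), (308,217), (150,325) and (22,205) in the crop put its centre near (491,−129) mm.

```bash
python3 -m inch '[[[-0.031,0.2,0],0,1],[[-0.062,0.4,0],0,1],[[-0.093,0.6,0],0,1],[[-0.108,0.7,0],0,1],[[-0.116,0.75,0],0,1],[[-0.116,0.75,0],0,1],[[-0.108,0.7,0],0,1],[[-0.077,0.5,0],0,1],[[-0.042,0.275,0],0,1],[[0,0,0],0,1]]'
python3 -m inch '[[[0,0,0.2],0,1],[[0,0,0.4],0,1],[[0,0,0.4],0,1],[[0,0,0.4],0,1],[[0,0,0.4],0,1],[[0,0,0.4],0,1],[[0,0,0.25],0,1],[[0,0,0.1],0,1],[[0,0,0],0,1],[[0,0,0],0,1]]'
python3 - <<'E'
from h import *
s=env.state(); print(s['moment'],s['eef_pos'],s['tcp_rot'])
p,q=shot("scene"),shot("side")
a=lambda x:cv2.resize(x,(400,400),interpolation=cv2.INTER_CUBIC)
cv2.imwrite("pics/g.png",np.hstack([a(p["pixels"][100:220,175:295]),a(q["pixels"][100:220,220:340])])[:,:,::-1])
E
```

```text
t: 20.55
eef_pos: [490.6, -129.9, 223.3]
tcp_rot: [-3.141, 0.0, 0.138]
ft_force: [0.1, 0.1, -1.6]
opening: 0.122
grip_force: 30.0
t: 21.8
eef_pos: [491.2, -129.2, 71.0]
tcp_rot: [3.141, -0.001, 0.14]
ft_force: [0.0, 0.2, -1.2]
opening: 0.124
grip_force: 30.0
[0.03396349 0.11601808 0.01048616] [ 491.15760096 -129.23067682   71.03544454] [ 3.14102141e+00 -1.05867978e-03  1.39721279e-01]
```

View pics/g.png

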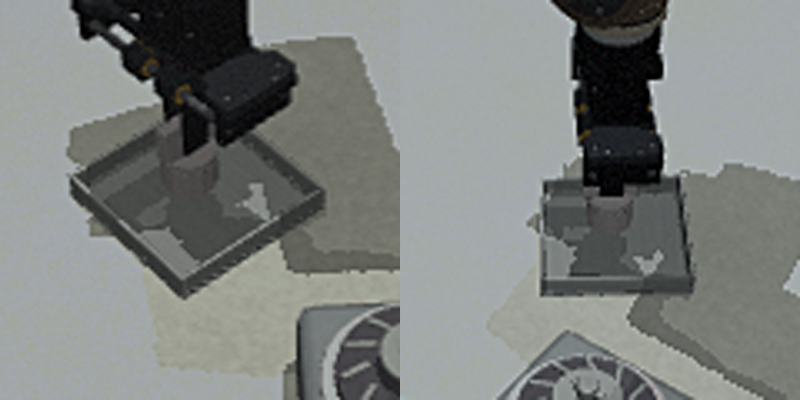

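The nut is upright over the middle of the tray in both views. Lowering slowly.

```bash
python3 -m inch '[[[0,0,0.08],0,1],[[0,0,0.08],0,1],[[0,0,0.07],0,1],[[0,0,0.05],0,1],[[0,0,0.04],0,1],[[0,0,0.03],0,1],[[0,0,0.02],0,1],[[0,0,0],0,1],[[0,0,0],0,1],[[0,0,0],0,1]]'
python3 -m inch '[[[0,0,0.007],0,1],[[0,0,0.007],0,1],[[0,0,0.007],0,1],[[0,0,0],0,1],[[0,0,0],0,1],[[0,0,0],0,1],[[0,0,0],0,1],[[0,0,0],0,1],[[0,0,0],0,1],[[0,0,0],0,1]]'
```

```text
t: 23.15
eef_pos: [490.9, -129.2, 48.3]
tcp_rot: [3.141, -0.0, 0.14]
ft_force: [0.5, 0.2, -1.9]
opening: 0.123
grip_force: 30.0
t: 24.4
eef_pos: [490.8, -129.2, 47.0]
tcp_rot: [3.142, -0.0, 0.14]
ft_force: [0.7, 0.8, -1.4]
opening: 0.122
grip_force: 30.0
```

```bash
python3 -m inch '[[[0,0,0.005],0,1],[[0,0,0.005],0,1],[[0,0,0.005],0,1],[[0,0,0.005],0,1],[[0,0,0],0,1],[[0,0,0],0,1],[[0,0,0],0,1],[[0,0,0],0,1],[[0,0,0],0,1],[[0,0,0],0,1]]'
python3 -m inch '[[[0,0,0.005],0,1],[[0,0,0.005],0,1],[[0,0,0.005],0,1],[[0,0,0],0,1],[[0,0,0],0,1],[[0,0,0],0,1],[[0,0,0],0,1],[[0,0,0],0,1],[[0,0,0],0,1],[[0,0,0],0,1]]'
```

```text
t: 25.65
eef_pos: [490.8, -129.2, 45.8]
tcp_rot: [3.142, -0.0, 0.14]
ft_force: [-0.4, 0.0, -1.0]
opening: 0.123
grip_force: 30.0
t: 26.9
eef_pos: [490.8, -129.2, 44.9]
tcp_rot: [-3.142, -0.0, 0.14]
ft_force: [-0.0, -0.5, -1.5]
opening: 0.127
grip_force: 30.0
```

```bash
python3 -m inch '[[[0,0,0.005],0,1],[[0,0,0.005],0,1],[[0,0,0],0,1],[[0,0,0],0,1],[[0,0,0],0,1],[[0,0,0],0,1],[[0,0,0],0,1],[[0,0,0],0,1],[[0,0,0],0,1],[[0,0,0],0,1]]'
python3 -m inch '[[[0,0,0.005],0,1],[[0,0,0.005],0,1],[[0,0,0],0,1],[[0,0,0],0,1],[[0,0,0],0,1],[[0,0,0],0,1],[[0,0,0],0,1],[[0,0,0],0,1],[[0,0,0],0,1],[[0,0,0],0,1]]'
```

```text
t: 28.15
eef_pos: [490.8, -129.2, 44.3]
tcp_rot: [3.142, -0.0, 0.14]
ft_force: [0.4, 0.0, -1.7]
opening: 0.125
grip_force: 30.0
t: 29.4
eef_pos: [490.8, -129.2, 43.7]
tcp_rot: [3.142, -0.0, 0.14]
ft_force: [-0.6, -0.2, -2.2]
opening: 0.124
grip_force: 30.0
```

```bash
python3 -m inch '[[[0,0,0.005],0,1],[[0,0,0.005],0,1],[[0,0,0],0,1],[[0,0,0],0,1],[[0,0,0],0,1],[[0,0,0],0,1],[[0,0,0],0,1],[[0,0,0],0,1],[[0,0,0],0,1],[[0,0,0],0,1]]'
```

```text
t: 30.65
eef_pos: [490.8, -129.2, 43.1]
tcp_rot: [-3.142, -0.0, 0.14]
ft_force: [-0.3, -0.4, -1.8]
opening: 0.125
grip_force: 30.0
```

```bash
python3 -m inch '[[[0,0,0.005],0,1],[[0,0,0.003],0,1],[[0,0,0],0,1],[[0,0,0],0,1],[[0,0,0],0,1],[[0,0,0],0,1],[[0,0,0],0,1],[[0,0,0],0,1],[[0,0,0],0,1],[[0,0,0],0,1]]'
```

```text
t: 31.9
eef_pos: [490.8, -129.2, 42.6]
tcp_rot: [3.142, -0.0, 0.14]
ft_force: [-1.2, 0.4, -0.9]
opening: 0.126
grip_force: 30.0
```

```bash
python3 -m inch '[[[0,0,0.005],0,1],[[0,0,0.005],0,1],[[0,0,0],0,1],[[0,0,0],0,1],[[0,0,0],0,1],[[0,0,0],0,1],[[0,0,0],0,1],[[0,0,0],0,1],[[0,0,0],0,1],[[0,0,0],0,1]]'
python3 - <<'E'
from h import *
p,q=shot("scene"),shot("side")
print(env.state()["ft_force"])
for n,x in(("scene",p),("side",q)):
  for d in eyes.spot_point("nut",x): print(n,np.round(d["centre"]),d["score"].__round__(2), np.round(onz(x,d["centre"],4)))
a=lambda x:cv2.resize(x,(400,400),interpolation=cv2.INTER_CUBIC)
cv2.imwrite("pics/i.png",np.hstack([a(p["pixels"][120:200,195:275]),a(q["pixels"][130:210,240:320])])[:,:,::-1])
E
```

```text
t: 33.15
eef_pos: [490.9, -129.2, 42.5]
tcp_rot: [3.141, -0.0, 0.14]
ft_force: [-2.5, 0.4, 7.3]
opening: 0.126
grip_force: 30.0
[-1.8779171   0.92803875  8.236408  ]
scene [264. 233.] 0.95 [668. 146.   4.]
scene [285. 346.] 0.95 [492. 339.   4.]
scene [212. 363.] 0.76 [319. 211.   4.]
scene [317. 277.] 0.6 [664. 311.   4.]
scene [161. 234.] 0.5 [ 490. -124.    4.]
side [261. 344.] 0.93 [303. 208.   4.]
side [285. 206.] 0.84 [666. 314.   4.]
side [300. 276.] 0.65 [482. 340.   4.]
side [232. 218.] 0.59 [665. 143.   4.]
```

View pics/i.png

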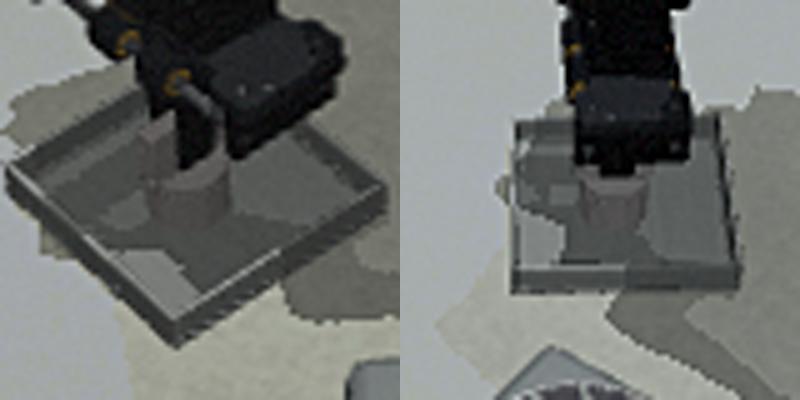

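Contact (+8 N upward), with the nut standing upright in the tray. Releasing.

```bash
python3 -m inch '[[[0,0,-0.004],0,1],[[0,0,0],0,0.7],[[0,0,0],0,0.6],[[0,0,0],0,0.5],[[0,0,0],0,0.4],[[0,0,0],0,0.2],[[0,0,0],0,0.2],[[0,0,0],0,0.2],[[0,0,0],0,0.2],[[0,0,0],0,0.2]]'
python3 -m inch '[[[0,0,-0.05],0,0.2],[[0,0,-0.1],0,0.2],[[0,0,-0.2],0,0.2],[[0,0,-0.3],0,0.2],[[0,0,-0.4],0,0.2],[[0,0,-0.4],0,0.2],[[0,0,-0.4],0,0.2],[[0,0,-0.3],0,0.2],[[0,0,-0.1],0,0.2],[[0,0,0],0,0.2]]'
python3 - <<'E'
from h import *
p,q=shot("scene"),shot("wrist")
a=lambda x:cv2.resize(x,(400,300),interpolation=cv2.INTER_CUBIC)
cv2.imwrite("pics/j.png",np.hstack([a(p["pixels"][100:370,115:475]),a(q["pixels"])])[:,:,::-1])
E
```

```text
t: 34.6
eef_pos: [490.8, -129.2, 42.2]
tcp_rot: [3.142, -0.0, 0.14]
ft_force: [-0.5, 0.9, -0.6]
opening: 0.401
grip_force: 0.0
t: 35.85
eef_pos: [490.8, -129.1, 177.5]
tcp_rot: [3.141, -0.001, 0.14]
ft_force: [-0.9, 0.3, 0.9]
opening: 0.402
grip_force: 0.0
```

View pics/j.png

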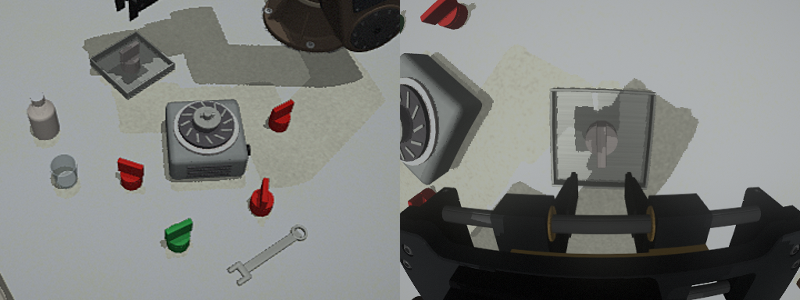

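The nut stands upright with its wing on top in the tray (wrist view about (600,140)), the gripper is clear, and everything else is unmoved.

```bash
python3 -c "
from cell import env
print(env.job_done())"
```

```text
the job is handed in; nothing more can be done
None
```

The nut came free after about 74° of clockwise turn, was lifted off, and now stands upright, wing on top and released, in the steel tray; nothing else looked moved, and the job is handed in at about 36 s.

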